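Set the altar tea cups on their own saucers

ROBOT

A 6-joint arm with a two-finger parallel gripper is mounted at the origin on the work surface. World frame = base frame: x ahead of the robot, y to its left, z up, the work surface at z = 0. Lengths are in m, angles in rad, forces in N, time in s.
With the tool pointing down it reaches from about 0.35 to 0.775 m from the base axis. Payload 5.5 kg.
Tool frame: the origin (TCP) lies between the finger pads; the fingertips stand 11 mm ahead of it and the grasp point (between the pads) lies 8 mm behind it (tips_ahead is the distance from the TCP to the fingertips, in m); z points along the fingers, y is the line along which they close (so a half turn about z gives the same grasp; the last joint's range is limited). The gripper opens to 85 mm and grips with 20 to 120 N. Pads are 22 mm wide; open, the fingers measure 114 mm over their backs; the gripper's body (76 mm by 85 mm) begins 54 mm behind the grasp point. The pads swing forward as they close: fully open they stand 13 mm farther back than shut.
Start: joints at [-1.387, 0.313, 0.046, 1.304, 0, 1.431], TCP at [0.183, -0.545, 0.242] pointing down, gripper open.
Joint ranges: [-2.76, 2.76], [-0.86, 1.69], [-1.03, 1.26], [-2.2, 2.34], [-1.47, 1.5], [-3.14, 3.14]. Speed limits (rad/s): [2.57, 2.57, 3.14, 3.14, 3.14, 3.14].

INTERFACE

Orientations are given as a unit quaternion [w, x, y, z].
In Python, from workcell import * gives the robot as it stands. The module is installed in compiled form; this text tells all that it offers.
- The arm moves only by the tool jog_arm, never from a script. Its argument "moves" is a list of rows, each an object with "fingers": the closure, from 0 (fully open) to 1 (shut); "slide": the shift along the tool's x, y, z in mm, a list of three; "angular": the turn, a rotation vector about the tool's x, y, z in degrees, a list of three. A call has 1 to 10 rows; each row is the pose to reach, as a shift and turn from the pose commanded when the call began, along the tool's axes at that moment; what a row does not reach only later rows make up. A row lasts 1/12 s, in which the tool goes at most 41.7 mm and 7.16 degrees, less where a joint would pass 70% of its speed; a pose out of reach is approached as far as the arm can. A call with a gripper value outside its range is refused whole. The fingers move at their own pace and stop on an object; "squeeze" is the grip in N (left out, the last holds). Time passes only in rows, so rows that repeat a pose let the fingers close. It gives the time, the measured TCP pose, the force, the opening and the grip force at its end, in the units of the state.
- get_state(): the state, without advancing time (a new reading comes with each control period).
- read_camera(name): name is "scene" or "top" or "wrist"; returns a dict with "color" (480x640x3 uint8, red, green, blue), "fovy" (degrees; the focal length in pixels is half the picture's height over the tangent of half this angle, whatever the lens; pixels are square), "cx", "cy" (the principal point, pixels), "world_from_camera" (4x4, takes a point from camera to world coordinates); the wrist camera has in their place "tool_from_camera" (4x4, takes a point from camera to tool coordinates, whose origin is the TCP and whose axes are the flange's). Camera axes: x right, y down, z forward; pixel columns grow to the right and rows downward; lengths in m; the calibration is good to about 2 mm. A picture is of the moment at which its call begins: read the wrist's pose just before it. There is no depth.
- hand_in(): hands the job in; it is judged then, once.
Trained networks look in a picture, given as the dict that the camera call returned (one of the last four; its "shot" number tells which), for a name from the list of things; names that differ only in an ending like _2 or _b are one class to them, and where a whole thing is asked for, a point or a joint stands for the part that bears it (a point fixed in the world has none). Each returns a list of dicts, best first, with "p" (0 to 1); they miss things now and then, are a little off and sometimes report something else, mostly with a low value. They report only what shows in the picture. A call takes as long as a camera call. They do not tell look-alikes from the thing itself.
- look_for(target, picture): "point" ([column, row] in pixels, amid what is visible of it).
- tip_of(target, picture): "point" ([column, row] in pixels: a listed point, or the origin of a listed thing).
The state is a dict: "clock": time; "joint_pos": joint angles; "qvel": joint speeds; "tau": joint torques, N m; "tcp_pos": TCP position; "orientation": TCP orientation; "wrist_force": force on the tool from outside, world axes, zero at the start; "ft_torque": the same for the moment, N m; "finger_gap": finger opening in m; "grip_force": force on a finger pad.
Only numpy, scipy, OpenCV 4.12 (cv2) and the standard library are available. Lean on these libraries where they do the work, as an engineer would, in place of code of your own. Each camera call takes 0.05 s, during which the arm holds its last target. There are 200 camera calls.

TASK

The four washed tea cups have been put down anyhow on the altar: stand each cup upright in the middle of the saucer of its own glaze (white, blue, green, yellow), setting it down without dropping it. Leave the saucers where they lie, and do not disturb the red votive glass or the lotus bud standing among them.

Things in the scene. Friction and masses are not known exactly. Their poses are not given: they have to be found in the camera images.
- cup_white: white glazed tea cup without handle, open at the top, standing upright: 53 mm outside diameter with straight upright sides from 14 mm to 50 mm above its underside, total height 50 mm, tapering below that to a foot of 32 mm diameter; wall 3.5 mm, about 100 g. Origin: centre of the underside of the foot; z is its axis, up
- cup_blue: deep blue glazed tea cup without handle, open at the top, standing upright: 53 mm outside diameter with straight upright sides from 14 mm to 50 mm above its underside, total height 50 mm, tapering below that to a foot of 32 mm diameter; wall 3.5 mm, about 100 g. Origin: centre of the underside of the foot; z is its axis, up
- cup_green: jade green glazed tea cup without handle, open at the top, standing upright: 53 mm outside diameter with straight upright sides from 14 mm to 50 mm above its underside, total height 50 mm, tapering below that to a foot of 32 mm diameter; wall 3.5 mm, about 100 g. Origin: centre of the underside of the foot; z is its axis, up
- cup_yellow: golden yellow glazed tea cup without handle, open at the top, standing upright: 53 mm outside diameter with straight upright sides from 14 mm to 50 mm above its underside, total height 50 mm, tapering below that to a foot of 32 mm diameter; wall 3.5 mm, about 100 g. Origin: centre of the underside of the foot; z is its axis, up
- saucer_white: white glazed round saucer lying loose on the altar: 100 mm across, rim 12 mm high; its round flat well (about 70 mm across) is 6 mm above the altar top, and the border slopes up from it. The cup's foot stands in the well. About 160 g. Origin: centre of its underside; z up
- saucer_blue: deep blue glazed round saucer lying loose on the altar: 100 mm across, rim 12 mm high; its round flat well (about 70 mm across) is 6 mm above the altar top, and the border slopes up from it. The cup's foot stands in the well. About 160 g. Origin: centre of its underside; z up
- saucer_green: jade green glazed round saucer lying loose on the altar: 100 mm across, rim 12 mm high; its round flat well (about 70 mm across) is 6 mm above the altar top, and the border slopes up from it. The cup's foot stands in the well. About 160 g. Origin: centre of its underside; z up
- saucer_yellow: golden yellow glazed round saucer lying loose on the altar: 100 mm across, rim 12 mm high; its round flat well (about 70 mm across) is 6 mm above the altar top, and the border slopes up from it. The cup's foot stands in the well. About 160 g. Origin: centre of its underside; z up
- votive: dark red glass candle holder with a white wax candle in it, 58 mm across at the rim, 60 mm high, standing among the tea cups; not part of the tea service. Origin: centre of its underside
- lotus: pink plastic lotus bud on a round green foot (60 mm across), 70 mm high, standing among the saucers. Origin: centre of its underside
There are look-alikes about, which are no part of the job. Of the things that look like the cup_yellow, the smaller one is meant. There is more than one size of the cup_white; the one meant has the size given above.

How it is judged:
At the end, for the whole second after the job is handed in: Each cup stands upright (0.1 rad) and at rest on the well floor of the saucer of its own colour, centres within 12 mm; all saucers lie flat within 30 mm of where they started; votive glass and lotus bud stand within 30 mm of where they started (horizontal distance between cup_white and saucer_white below 0.012 m and z of cup_white in the frame of saucer_white between 0.003 and 0.0095 m and angle between each of cup_white, cup_blue, cup_green, cup_yellow's own z axis and vertical below 0.1 rad and linear speed of each of cup_white, saucer_white, cup_blue, saucer_blue, cup_green, saucer_green, cup_yellow, saucer_yellow below 0.02 m/s and distance of each of saucer_white, saucer_blue, saucer_green, saucer_yellow, votive, lotus from where it was at the start of the episode below 0.03 m and angle between each of saucer_white, saucer_blue, saucer_green, saucer_yellow's own z axis and vertical below 0.08 rad and horizontal distance between cup_blue and saucer_blue below 0.012 m and z of cup_blue in the frame of saucer_blue between 0.003 and 0.0095 m and horizontal distance between cup_green and saucer_green below 0.012 m and z of cup_green in the frame of saucer_green between 0.003 and 0.0095 m and horizontal distance between cup_yellow and saucer_yellow below 0.012 m and z of cup_yellow in the frame of saucer_yellow between 0.003 and 0.0095 m and angle between each of votive, lotus's own z axis and vertical below 0.15 rad); the robot touches nothing.
It fails at once if a cup is dropped or knocked flying (moves faster than 0.55 m/s near the altar top without being held) ((contact force between the fingers and cup_white below 0.05 N and linear speed of cup_white above 0.55 m/s and height (world z) of cup_white below 0.05 m) or (contact force between the fingers and cup_blue below 0.05 N and linear speed of cup_blue above 0.55 m/s and height (world z) of cup_blue below 0.05 m) or (contact force between the fingers and cup_green below 0.05 N and linear speed of cup_green above 0.55 m/s and height (world z) of cup_green below 0.05 m) or (contact force between the fingers and cup_yellow below 0.05 N and linear speed of cup_yellow above 0.55 m/s and height (world z) of cup_yellow below 0.05 m)).
It fails at once if the red votive glass is shifted more than 30 mm or tipped over (distance of votive from where it was at the start of the episode above 0.03 m or angle between votive's own z axis and vertical above 0.4 rad).
It fails at once if the lotus bud is shifted more than 30 mm or tipped over (distance of lotus from where it was at the start of the episode above 0.03 m or angle between lotus's own z axis and vertical above 0.4 rad).
It also fails if it takes over 109 s, if anything falls off the work surface, if the arm or the gripper's body presses on something with over 40 N, if the wrist force passes 120 N, or if a joint passes its speed limit or range.

## Working session

There is one attempt and no reset: what is moved stays moved. The work goes in short steps, Python scripts to look and compute and a tool call to move; the robot and the scene stay as the last step left them, time stands still between calls to the robot, and variables do not carry over. Pictures are saved under pics/ and viewed, at most 14 in all, crops included, and the job is handed in when it is done.

Besides the shell and the picture viewer there is one more tool, called after "Emit:" by a JSON object that holds its "api" and its "payload", one argument or row to a line. jog_arm: Moves the arm, as the interface text tells. Its arguments: {"type":"object","properties":{"moves":{"type":"array","items":{"type":"object","properties":{"fingers":{"type":"number"},"slide":{"type":"array","items":{"type":"number"}},"angular":{"type":"array","items":{"type":"number"}}}}},"squeeze":{"type":"number"}},"required":["moves"]}

```bash
mkdir -p pics; ls; python3 - <<'E'
from workcell import *
import cv2,numpy as np
s=get_state();print({k:np.round(v,3).tolist() for k,v in s.items()})
for n in("top","scene"):
    p=read_camera(n);cv2.imwrite(f"pics/{n}0.png",p["color"][:,:,::-1])
    print(n,p["fovy"],p["cx"],p["cy"],np.round(p["world_from_camera"],4).tolist())
    np.save(f"{n}.npy",np.array([p["fovy"],p["cx"],p["cy"],*np.ravel(p["world_from_camera"])]))
    for t in("cup_white","cup_blue","cup_green","cup_yellow","saucer_white","saucer_blue","saucer_green","saucer_yellow","votive","lotus"):
        print(t,[(np.round(d["point"]).tolist(),round(d["p"],2)) for d in tip_of(t,p)][:5])
E
```

```text
pics
{'clock': 0.0, 'joint_pos': [-1.387, 0.314, 0.045, 1.304, 0.0, 1.431], 'qvel': [-0.002, -0.0, -0.002, -0.0, 0.001, 0.001], 'tau': [-0.001, -48.062, 29.853, 0.019, -0.0, 0.0], 'tcp_pos': [0.183, -0.545, 0.241], 'orientation': [-0.001, 0.987, 0.161, -0.0], 'wrist_force': [-1.153, -0.052, 0.846], 'ft_torque': [-0.067, 0.032, 0.001], 'grip_force': 0.0, 'finger_gap': 0.086}
top 57.787291095749445 317.94636337042516 237.48603804181906 [[-0.0265, -0.9937, 0.1093, 0.3877], [-0.9996, 0.0263, -0.0038, 0.0126], [0.0009, -0.1094, -0.994, 0.8075], [0.0, 0.0, 0.0, 1.0]]
cup_white [([338.0, 251.0], 0.88), ([302.0, 294.0], 0.74)]
cup_blue []
cup_green [([412.0, 252.0], 0.73), ([245.0, 250.0], 0.68)]
cup_yellow [([484.0, 255.0], 0.97), ([485.0, 322.0], 0.73)]
saucer_white [([225.0, 159.0], 0.65), ([481.0, 166.0], 0.27)]
saucer_blue [([314.0, 151.0], 0.6)]
saucer_green [([477.0, 169.0], 0.87), ([336.0, 253.0], 0.63)]
saucer_yellow [([399.0, 144.0], 0.6)]
votive [([244.0, 249.0], 0.71)]
lotus [([143.0, 174.0], 0.61)]
scene 48.03652958566394 318.86829707906145 243.79119493540188 [[-0.2447, 0.6374, -0.7306, 1.2795], [0.9696, 0.1545, -0.1899, 0.2036], [-0.0082, -0.7549, -0.6558, 0.756], [0.0, 0.0, 0.0, 1.0]]
cup_white [([353.0, 232.0], 0.67), ([314.0, 244.0], 0.59)]
cup_blue [([492.0, 277.0], 0.92)]
cup_green [([250.0, 236.0], 0.6)]
cup_yellow [([218.0, 196.0], 0.66), ([197.0, 223.0], 0.58), ([400.0, 328.0], 0.16)]
saucer_white [([399.0, 328.0], 0.85)]
saucer_blue [([305.0, 315.0], 0.92)]
saucer_green [([164.0, 274.0], 0.77)]
saucer_yellow []
votive [([394.0, 266.0], 0.84)]
lotus [([484.0, 332.0], 0.94)]
```

View pics/top0.png

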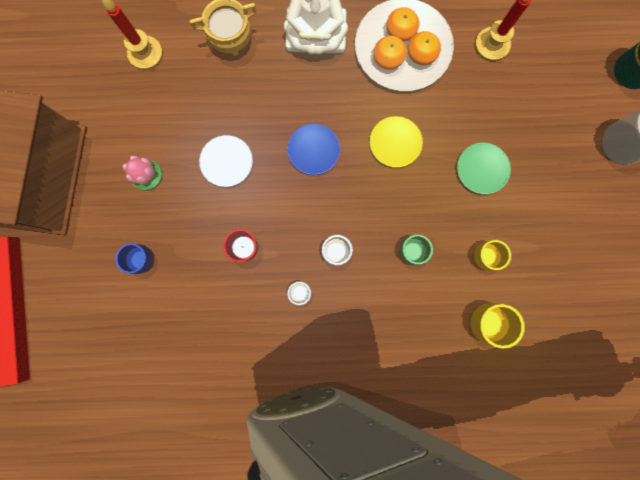

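View pics/scene0.png

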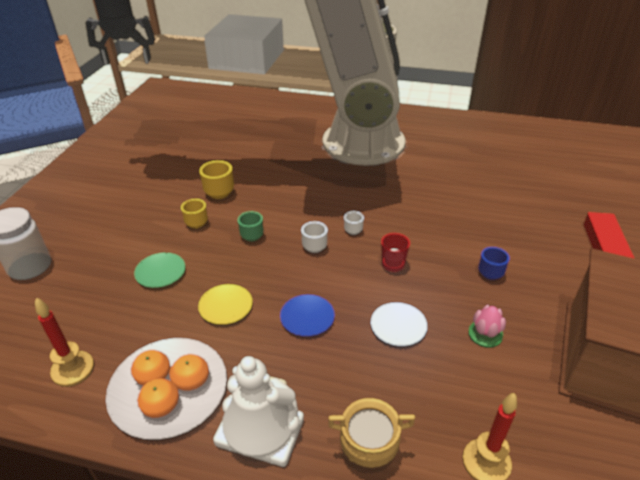

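The top view shows these candidates:
- **White cups:** (337,250) is larger and (299,293) smaller. I take the one that measures 53 mm.
- **Yellow cups:** (493,255) is smaller and (498,326) larger. I take the smaller.
- **Blue and green cups:** blue (133,258) and green (417,249), one of each.
- **Saucers:** white (226,160), blue (314,149), yellow (396,142), green (484,168).
- **Keep clear of:** the votive at (241,246) and the lotus at (143,172).

Everything is upright. Next I measure by matching modelled silhouettes, and check the sizes.

```bash
cat > h.py <<'E'
from workcell import *
import cv2,numpy as np
from scipy.optimize import least_squares
CUP=[(.0265,.05),(.0265,.014),(.016,0)];SAU=[(.05,.012),(.04,0)]
def project(p,P):
    T=np.linalg.inv(np.array(p["world_from_camera"]));f=240/np.tan(np.radians(p["fovy"]/2))
    q=P@T[:3,:3].T+T[:3,3];return q[:,:2]/q[:,2:]*f+[p["cx"],p["cy"]]
def hull(p,xy,circ,s=1):
    a=np.linspace(0,2*np.pi,60)
    P=np.vstack([np.c_[xy[0]+s*r*np.cos(a),xy[1]+s*r*np.sin(a),0*a+s*z] for r,z in circ])
    return cv2.convexHull(project(p,P).astype(np.float32))
def cen(h):
    m=cv2.moments(h);return np.array([m["m10"]/m["m00"],m["m01"]/m["m00"],m["m00"]**.5])
def mask(img,col):
    H=cv2.cvtColor(img,cv2.COLOR_RGB2HSV)
    lo,hi={"white":((0,0,120),(179,70,255)),"blue":((105,110,50),(130,255,255)),"green":((50,60,40),(85,255,255)),"yellow":((23,150,80),(35,255,255))}[col]
    return cv2.inRange(H,lo,hi)
def fit(p,col,seed,circ):
    m=mask(p["color"],col);c=cv2.findContours(cv2.morphologyEx(m,cv2.MORPH_CLOSE,np.ones((5,5))),cv2.RETR_EXTERNAL,cv2.CHAIN_APPROX_NONE)[0]
    c=[k for k in c if cv2.contourArea(k)>60]
    k=max(c,key=lambda k:cv2.pointPolygonTest(cv2.convexHull(k),tuple(map(float,seed)),True))
    o=cen(cv2.convexHull(k))
    o[2]=(o[2]**2+cv2.arcLength(cv2.convexHull(k),True)/2)**.5
    r=least_squares(lambda v:cen(hull(p,v[:2],circ,v[2]))-o,[.45,0,1],diff_step=1e-3)
    return np.round(r.x,4),np.round(o,1)
E
python3 - <<'E'
from h import *
p=read_camera("top");a=p["color"][200:360,270:540].copy()
cv2.imwrite("pics/crop.png",cv2.resize(a[:,:,::-1],None,fx=2.9,fy=2.9))
for n,c,s,g in [("cw","white",(337,250),CUP),("cw small","white",(299,293),CUP),("cb","blue",(133,258),CUP),("cg","green",(417,249),CUP),("cy","yellow",(493,255),CUP),("cy big","yellow",(498,326),CUP),("sw","white",(226,160),SAU),("sb","blue",(314,149),SAU),("sg","green",(484,168),SAU),("sy","yellow",(396,142),SAU)]:
    print(n,*fit(p,c,s,g))
E
```

```text
cw [ 0.4495 -0.0226  1.0424] [336.6 249.6  28.5]
cw small [0.3754 0.0458 0.8214] [298.8 292.9  22.2]
cb [0.4437 0.3413 0.9358] [132.5 258.7  28.8]
cg [ 0.4471 -0.1664  0.9467] [416.9 249.2  27.2]
cy [ 0.4336 -0.3065  0.9197] [495.2 254.8  28.1]
cy big [ 0.3099 -0.3039  1.2648] [501.9 325.8  40.4]
sw [0.6246 0.1788 1.0296] [225.6 160.8  48. ]
sb [0.6439 0.014  0.978 ] [313.2 148.7  45.3]
sg [ 0.5984 -0.3039  0.9935] [483.4 167.9  46.4]
sy [ 0.6536 -0.1417  1.0237] [395.6 141.5  47.3]
```

View pics/crop.png

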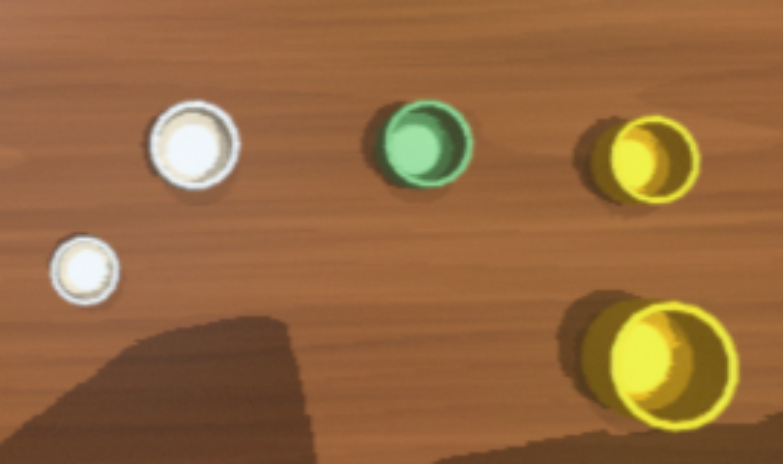

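Emit:
{"api": "jog_arm", "payload": {
  "moves": [
    {"angular":[0,0,7]},
    {"angular":[0,0,14]},
    {"angular":[0,0,18.5]},
    {"angular":[0,0,18.5]}
  ],
  "squeeze": 25
}}

```text
schema error: expected keys fingers, slide, angular
```

The crop shows the large white cup at (195,145) against the small one at (85,270), and the small yellow at (652,160) against the big one at (675,365). I choose the 53 mm white (scale 1.04 against 0.82) and the small yellow (0.92 against 1.26). The mask leaves out the dark wall on the yellow and blue cups, so I refit those by rim only.

```bash
python3 - <<'E'
from h import *
p=read_camera("top")
for n,c,s in [("cw","white",(337,250)),("cb","blue",(133,258)),("cg","green",(417,249)),("cy","yellow",(493,255))]:
    print(n,*fit(p,c,s,[(.0265,.05)]),*fit(p,c,s,CUP))
a=p["color"][225:290,90:180];cv2.imwrite("pics/blue.png",cv2.resize(np.hstack([a,cv2.cvtColor(mask(a.copy(),"blue"),8)])[:,:,::-1],None,fx=4,fy=4))
E
```

```text
cw [ 0.4487 -0.0222  1.0595] [336.6 249.6  28.5] [ 0.4495 -0.0226  1.0424] [336.6 249.6  28.5]
cb [0.4424 0.3315 1.0758] [132.8 258.5  29.1] [0.444  0.3406 0.9465] [132.8 258.5  29.1]
cg [ 0.4458 -0.1624  1.0151] [416.8 249.2  27.2] [ 0.4471 -0.1664  0.9464] [416.8 249.2  27.2]
cy [ 0.4324 -0.2981  1.0407] [495.3 254.8  28. ] [ 0.4336 -0.3066  0.9185] [495.3 254.8  28. ]
```

View pics/blue.png

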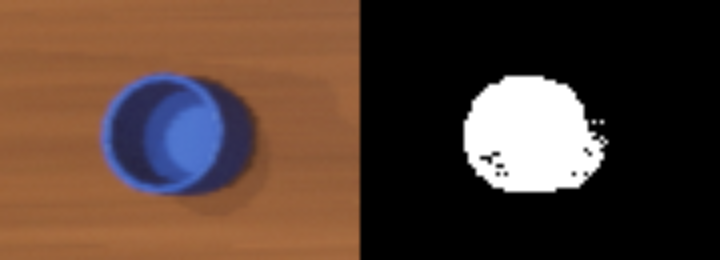

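Emit:
{"api": "jog_arm", "payload": {
  "moves": [
    {"fingers":0,"slide":[0,0,0],"angular":[0,0,7]},
    {"fingers":0,"slide":[0,0,0],"angular":[0,0,14]},
    {"fingers":0,"slide":[0,0,0],"angular":[0,0,18.5]},
    {"fingers":0,"slide":[0,0,0],"angular":[0,0,18.5]}
  ],
  "squeeze": 25
}}

```text
clock: 1.53
tcp_pos: [0.183, -0.5452, 0.2423]
orientation: [0.0, 1.0, -0.0, 0.0]
wrist_force: [-0.6, -1.0, -0.2]
finger_gap: 0.0854
grip_force: 0.0
```

The blue rim runs over crop columns 102–224, which puts its centre at image (130.8,258.1), or about (0.443, 0.335). I start with the yellow cup at about (0.432, −0.299).

Emit:
{"api": "jog_arm", "payload": {
  "moves": [
    {"fingers":0,"slide":[28,-28,10],"angular":[0,0,0]},
    {"fingers":0,"slide":[56,-56,20],"angular":[0,0,0]},
    {"fingers":0,"slide":[84,-84,30],"angular":[0,0,0]},
    {"fingers":0,"slide":[112,-112,40],"angular":[0,0,0]},
    {"fingers":0,"slide":[140,-140,50],"angular":[0,0,0]},
    {"fingers":0,"slide":[168,-168,60],"angular":[0,0,0]},
    {"fingers":0,"slide":[196,-196,70],"angular":[0,0,0]},
    {"fingers":0,"slide":[224,-224,80],"angular":[0,0,0]},
    {"fingers":0,"slide":[249,-246,82],"angular":[0,0,0]},
    {"fingers":0,"slide":[249,-246,82],"angular":[0,0,0]}
  ]
}}

```text
clock: 2.37
tcp_pos: [0.4347, -0.2945, 0.1595]
orientation: [-0.001, 1.0, 0.005, 0.0]
wrist_force: [-0.6, -0.2, 0.3]
finger_gap: 0.0854
grip_force: 0.0
```

```bash
cat >> h.py <<'E'
from scipy.spatial.transform import Rotation
def wrist():
    s=get_state();p=read_camera("wrist");q=s["orientation"]
    T=np.eye(4);T[:3,:3]=Rotation.from_quat([*q[1:],q[0]]).as_matrix();T[:3,3]=s["tcp_pos"]
    p["world_from_camera"]=T@np.array(p["tool_from_camera"]);return s,p
E
python3 - <<'E'
from h import *
s,p=wrist();print(np.round(s["tcp_pos"],4),s["clock"],np.round(p["tool_from_camera"],3).tolist(),p["fovy"])
img=p["color"].copy();cv2.polylines(img,[hull(p,(.432,-.299),[(.0265,.05)]).astype(np.int32)],True,(255,0,0),1)
cv2.polylines(img,[hull(p,(.598,-.304),[(.05,.012)]).astype(np.int32)],True,(255,0,0),1)
cv2.imwrite("pics/w1.png",img[:,:,::-1])
E
```

```text
[ 0.4347 -0.2945  0.1595] 2.3667 [[0.0, -0.962, -0.274, 0.07], [1.0, 0.0, -0.001, 0.0], [0.001, -0.274, 0.962, -0.132], [0.0, 0.0, 0.0, 1.0]] 58.218869954172334
```

View pics/w1.png

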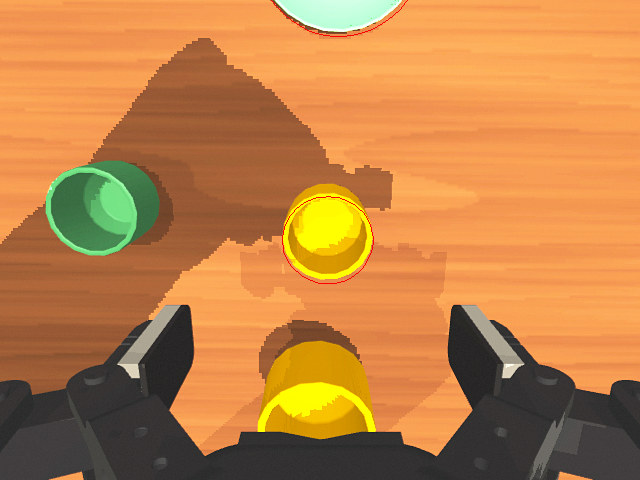

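The predicted rim (red) lies on the yellow cup's rim at (328,240) to within about 2 px, and the green saucer outline at (340,0–35) matches too. I go down and grip.

Emit:
{"api": "jog_arm", "payload": {
  "moves": [
    {"fingers":0,"slide":[0,0,30],"angular":[0,0,0]},
    {"fingers":0,"slide":[0,0,60],"angular":[0,0,0]},
    {"fingers":0,"slide":[0,0,90],"angular":[0,0,0]},
    {"fingers":0,"slide":[0,0,115],"angular":[0,0,0]},
    {"fingers":0,"slide":[0,0,130],"angular":[0,0,0]},
    {"fingers":0,"slide":[0,0,134],"angular":[0,0,0]},
    {"fingers":0,"slide":[0,0,134],"angular":[0,0,0]},
    {"fingers":0.25,"slide":[0,0,134],"angular":[0,0,0]},
    {"fingers":0.35,"slide":[0,0,134],"angular":[0,0,0]},
    {"fingers":0.5,"slide":[0,0,134],"angular":[0,0,0]}
  ]
}}

```text
clock: 3.25
tcp_pos: [0.4325, -0.3, 0.0279]
orientation: [0.001, 1.0, 0.0, 0.001]
wrist_force: [-2.2, 0.3, 21.0]
finger_gap: 0.052
grip_force: 24.6
```

Emit:
{"api": "jog_arm", "payload": {
  "moves": [
    {"fingers":0.6,"slide":[0,0,0],"angular":[0,0,0]},
    {"fingers":0.6,"slide":[0,0,0],"angular":[0,0,0]},
    {"fingers":0.6,"slide":[0,0,0],"angular":[0,0,0]},
    {"fingers":0.6,"slide":[0,0,0],"angular":[0,0,0]}
  ]
}}

```text
clock: 3.58
tcp_pos: [0.4326, -0.3, 0.028]
orientation: [0.001, 1.0, 0.001, 0.001]
wrist_force: [-1.6, -0.4, 7.2]
finger_gap: 0.0519
grip_force: 26.1
```

Emit:
{"api": "jog_arm", "payload": {
  "moves": [
    {"fingers":0.6,"slide":[0,0,-15],"angular":[0,0,0]},
    {"fingers":0.6,"slide":[0,0,-45],"angular":[0,0,0]},
    {"fingers":0.6,"slide":[0,0,-75],"angular":[0,0,0]},
    {"fingers":0.6,"slide":[20,-14,-95],"angular":[0,0,0]},
    {"fingers":0.6,"slide":[48,-34,-100],"angular":[0,0,0]},
    {"fingers":0.6,"slide":[76,-54,-100],"angular":[0,0,0]},
    {"fingers":0.6,"slide":[104,-74,-100],"angular":[0,0,0]},
    {"fingers":0.6,"slide":[132,-94,-100],"angular":[0,0,0]},
    {"fingers":0.6,"slide":[160,-114,-100],"angular":[0,0,0]},
    {"fingers":0.6,"slide":[188,-134,-100],"angular":[0,0,0]}
  ]
}}

```text
clock: 4.42
tcp_pos: [0.6209, -0.1635, 0.1269]
orientation: [0.0, 1.0, 0.001, 0.0]
wrist_force: [0.6, -1.0, -0.9]
finger_gap: 0.0518
grip_force: 26.7
```

Emit:
{"api": "jog_arm", "payload": {
  "moves": [
    {"fingers":0.6,"slide":[20,-14,0],"angular":[0,0,0]},
    {"fingers":0.6,"slide":[33,-23,0],"angular":[0,0,0]},
    {"fingers":0.6,"slide":[33,-23,15],"angular":[0,0,0]},
    {"fingers":0.6,"slide":[33,-23,40],"angular":[0,0,0]},
    {"fingers":0.6,"slide":[33,-23,60],"angular":[0,0,0]},
    {"fingers":0.6,"slide":[33,-23,75],"angular":[0,0,0]},
    {"fingers":0.6,"slide":[33,-23,80],"angular":[0,0,0]},
    {"fingers":0.6,"slide":[33,-23,80],"angular":[0,0,0]}
  ]
}}

```text
clock: 5.08
tcp_pos: [0.6514, -0.1413, 0.0448]
orientation: [-0.0, 1.0, 0.001, -0.001]
wrist_force: [0.3, 1.5, -1.1]
finger_gap: 0.0526
grip_force: 26.7
```

```bash
python3 - <<'E'
from h import *
s,p=wrist();print(np.round(s["tcp_pos"],4),s["clock"],s["grip_force"])
img=p["color"].copy();cv2.polylines(img,[hull(p,(.6536,-.1417),[(.05,.012)]).astype(np.int32)],True,(255,0,0),1)
x,y,z=s["tcp_pos"]
cv2.polylines(img,[hull(p,(x,y),[(.0265,z+.022)]).astype(np.int32)],True,(0,0,255),1)
cv2.imwrite("pics/w2.png",img[:,:,::-1])
E
```

```text
[ 0.6514 -0.1413  0.0448] 5.0833 26.726680286228657
```

View pics/w2.png

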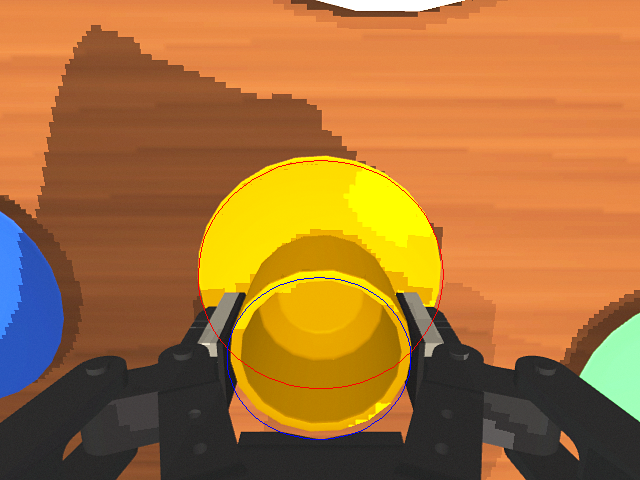

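The wrist view shows the saucer rim about 3 px and the cup rim about 7 px forward of predictions, so cup and saucer are within about 2 mm of concentric. I lower it.

Emit:
{"api": "jog_arm", "payload": {
  "moves": [
    {"fingers":0.6,"slide":[1,0,6],"angular":[0,0,0]},
    {"fingers":0.6,"slide":[1,0,9],"angular":[0,0,0]},
    {"fingers":0.6,"slide":[1,0,10],"angular":[0,0,0]},
    {"fingers":0.6,"slide":[1,0,11],"angular":[0,0,0]},
    {"fingers":0.6,"slide":[1,0,11],"angular":[0,0,0]}
  ]
}}

```text
clock: 5.55
tcp_pos: [0.6536, -0.1418, 0.0355]
orientation: [0.0, 1.0, 0.0, 0.0]
wrist_force: [0.2, -0.0, -1.1]
finger_gap: 0.052
grip_force: 26.7
```

Emit:
{"api": "jog_arm", "payload": {
  "moves": [
    {"fingers":0.6,"slide":[0,0,1],"angular":[0,0,0]},
    {"fingers":0.6,"slide":[0,0,1.5],"angular":[0,0,0]},
    {"fingers":0.6,"slide":[0,0,2],"angular":[0,0,0]},
    {"fingers":0.6,"slide":[0,0,2],"angular":[0,0,0]}
  ]
}}

```text
clock: 5.88
tcp_pos: [0.6538, -0.1418, 0.0341]
orientation: [0.0, 1.0, 0.0, 0.0]
wrist_force: [-1.8, 0.8, 4.0]
finger_gap: 0.052
grip_force: 27.1
```

Contact shows as +4 N, so I release slowly and rise.

Emit:
{"api": "jog_arm", "payload": {
  "moves": [
    {"fingers":0.35,"slide":[0,0,0],"angular":[0,0,0]},
    {"fingers":0.28,"slide":[0,0,0],"angular":[0,0,0]},
    {"fingers":0.2,"slide":[0,0,0],"angular":[0,0,0]},
    {"fingers":0.1,"slide":[0,0,0],"angular":[0,0,0]},
    {"fingers":0.0,"slide":[0,0,-2],"angular":[0,0,0]},
    {"fingers":0.0,"slide":[0,0,-15],"angular":[0,0,0]},
    {"fingers":0.0,"slide":[0,0,-40],"angular":[0,0,0]},
    {"fingers":0.0,"slide":[0,0,-75],"angular":[0,0,0]},
    {"fingers":0.0,"slide":[0,0,-110],"angular":[0,0,0]},
    {"fingers":0.0,"slide":[0,0,-127],"angular":[0,0,0]}
  ]
}}

```text
clock: 6.72
tcp_pos: [0.6552, -0.1423, 0.1652]
orientation: [0.001, 1.0, 0.0, 0.003]
wrist_force: [1.0, -1.2, 1.1]
finger_gap: 0.0854
grip_force: 0.0
```

```bash
python3 - <<'E'
from h import *
s,p=wrist();print(np.round(s["tcp_pos"],4),s["clock"],s["finger_gap"])
img=p["color"].copy();cv2.polylines(img,[hull(p,(.6536,-.1417),[(.05,.012)]).astype(np.int32),hull(p,(.6536,-.1417),[(.0265,.056)]).astype(np.int32)],True,(255,0,0),1)
cv2.imwrite("pics/w3.png",img[:,:,::-1])
E
```

```text
[ 0.6552 -0.1423  0.1652] 6.7167 0.08542464814287862
```

View pics/w3.png

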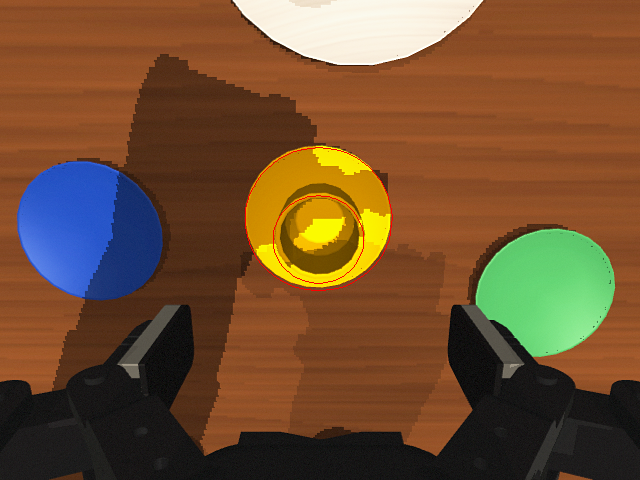

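The yellow cup stands centred; its rim and the saucer outline both agree to about 2 px. Next is green: cup at (0.446, −0.164), saucer at (0.598, −0.304).

Emit:
{"api": "jog_arm", "payload": {
  "moves": [
    {"fingers":0,"slide":[-35,4,0],"angular":[0,0,0]},
    {"fingers":0,"slide":[-75,8,0],"angular":[0,0,0]},
    {"fingers":0,"slide":[-115,12,0],"angular":[0,0,0]},
    {"fingers":0,"slide":[-155,17,0],"angular":[0,0,0]},
    {"fingers":0,"slide":[-190,20,0],"angular":[0,0,0]},
    {"fingers":0,"slide":[-208,22,0],"angular":[0,0,0]},
    {"fingers":0,"slide":[-208,22,0],"angular":[0,0,0]},
    {"fingers":0,"slide":[-208,22,25],"angular":[0,0,0]},
    {"fingers":0,"slide":[-208,22,55],"angular":[0,0,0]},
    {"fingers":0,"slide":[-208,22,85],"angular":[0,0,0]}
  ]
}}

```text
clock: 7.6
tcp_pos: [0.4473, -0.1647, 0.0754]
orientation: [0.001, 1.0, 0.0, 0.002]
wrist_force: [0.2, -0.3, -0.2]
finger_gap: 0.0854
grip_force: 0.0
```

Emit:
{"api": "jog_arm", "payload": {
  "moves": [
    {"fingers":0,"slide":[0,0,30],"angular":[0,0,0]},
    {"fingers":0,"slide":[0,0,45],"angular":[0,0,0]},
    {"fingers":0,"slide":[0,0,49],"angular":[0,0,0]},
    {"fingers":0,"slide":[0,0,49],"angular":[0,0,0]},
    {"fingers":0.25,"slide":[0,0,49],"angular":[0,0,0]},
    {"fingers":0.35,"slide":[0,0,49],"angular":[0,0,0]},
    {"fingers":0.6,"slide":[0,0,49],"angular":[0,0,0]},
    {"fingers":0.6,"slide":[0,0,49],"angular":[0,0,0]},
    {"fingers":0.6,"slide":[0,0,49],"angular":[0,0,0]},
    {"fingers":0.6,"slide":[0,0,49],"angular":[0,0,0]}
  ]
}}

```text
clock: 8.43
tcp_pos: [0.447, -0.1645, 0.0279]
orientation: [0.001, 1.0, 0.001, 0.002]
wrist_force: [-0.1, 1.4, 6.6]
finger_gap: 0.053
grip_force: 26.1
```

Emit:
{"api": "jog_arm", "payload": {
  "moves": [
    {"fingers":0.6,"slide":[0,0,-15],"angular":[0,0,0]},
    {"fingers":0.6,"slide":[0,0,-45],"angular":[0,0,0]},
    {"fingers":0.6,"slide":[0,0,-75],"angular":[0,0,0]},
    {"fingers":0.6,"slide":[18,17,-95],"angular":[0,0,0]},
    {"fingers":0.6,"slide":[42,39,-100],"angular":[0,0,0]},
    {"fingers":0.6,"slide":[68,63,-100],"angular":[0,0,0]},
    {"fingers":0.6,"slide":[94,87,-100],"angular":[0,0,0]},
    {"fingers":0.6,"slide":[120,110,-100],"angular":[0,0,0]},
    {"fingers":0.6,"slide":[142,131,-100],"angular":[0,0,0]},
    {"fingers":0.6,"slide":[152,140,-100],"angular":[0,0,0]}
  ]
}}

```text
clock: 9.27
tcp_pos: [0.6003, -0.3069, 0.1264]
orientation: [0.001, 1.0, -0.0, 0.001]
wrist_force: [0.8, -0.3, -1.5]
finger_gap: 0.053
grip_force: 27.0
```

Emit:
{"api": "jog_arm", "payload": {
  "moves": [
    {"fingers":0.6,"slide":[0,0,0],"angular":[0,0,0]},
    {"fingers":0.6,"slide":[0,0,20],"angular":[0,0,0]},
    {"fingers":0.6,"slide":[0,0,45],"angular":[0,0,0]},
    {"fingers":0.6,"slide":[0,0,65],"angular":[0,0,0]},
    {"fingers":0.6,"slide":[0,0,77],"angular":[0,0,0]},
    {"fingers":0.6,"slide":[0,0,80],"angular":[0,0,0]},
    {"fingers":0.6,"slide":[0,0,80],"angular":[0,0,0]}
  ]
}}

```text
clock: 9.85
tcp_pos: [0.5968, -0.303, 0.0456]
orientation: [-0.001, 1.0, 0.001, -0.001]
wrist_force: [0.5, -0.1, -0.7]
finger_gap: 0.0531
grip_force: 27.0
```

```bash
python3 - <<'E'
from h import *
s,p=wrist();print(np.round(s["tcp_pos"],4),s["clock"],s["grip_force"])
img=p["color"].copy();x,y,z=s["tcp_pos"]
cv2.polylines(img,[hull(p,(.5984,-.3039),[(.05,.012)]).astype(np.int32)],True,(255,0,0),1)
cv2.polylines(img,[hull(p,(x,y),[(.0265,z+.022)]).astype(np.int32)],True,(0,0,255),1)
cv2.imwrite("pics/w4.png",img[:,:,::-1])
E
```

```text
[ 0.5968 -0.303   0.0456] 9.85 27.010524943470955
```

View pics/w4.png

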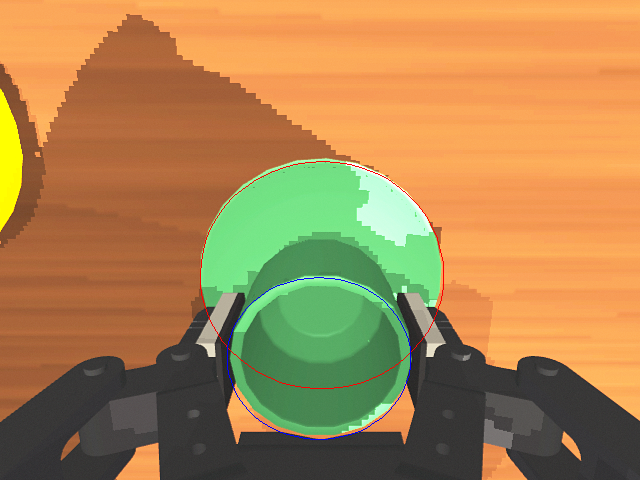

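The green saucer outline and cup rim both match predictions to within about 3 px. I lower and release as before.

Emit:
{"api": "jog_arm", "payload": {
  "moves": [
    {"fingers":0.6,"slide":[0,0,5],"angular":[0,0,0]},
    {"fingers":0.6,"slide":[0,0,9],"angular":[0,0,0]},
    {"fingers":0.6,"slide":[0,0,11],"angular":[0,0,0]},
    {"fingers":0.6,"slide":[0,0,12],"angular":[0,0,0]},
    {"fingers":0.6,"slide":[0,0,13],"angular":[0,0,0]},
    {"fingers":0.6,"slide":[0,0,13],"angular":[0,0,0]},
    {"fingers":0.6,"slide":[0,0,13],"angular":[0,0,0]}
  ]
}}

```text
clock: 10.48
tcp_pos: [0.5978, -0.3038, 0.034]
orientation: [0.0, 1.0, 0.0, 0.0]
wrist_force: [-1.0, 1.3, 4.1]
finger_gap: 0.0527
grip_force: 27.3
```

Emit:
{"api": "jog_arm", "payload": {
  "moves": [
    {"fingers":0.35,"slide":[0,0,0],"angular":[0,0,0]},
    {"fingers":0.28,"slide":[0,0,0],"angular":[0,0,0]},
    {"fingers":0.2,"slide":[0,0,0],"angular":[0,0,0]},
    {"fingers":0.1,"slide":[0,0,0],"angular":[0,0,0]},
    {"fingers":0.0,"slide":[0,0,-2],"angular":[0,0,0]},
    {"fingers":0.0,"slide":[0,0,-15],"angular":[0,0,0]},
    {"fingers":0.0,"slide":[0,0,-40],"angular":[0,0,0]},
    {"fingers":0.0,"slide":[0,0,-75],"angular":[0,0,0]},
    {"fingers":0.0,"slide":[0,0,-110],"angular":[0,0,0]},
    {"fingers":0.0,"slide":[0,0,-127],"angular":[0,0,0]}
  ]
}}

```text
clock: 11.32
tcp_pos: [0.5992, -0.3047, 0.1653]
orientation: [0.002, 1.0, 0.0, 0.002]
wrist_force: [0.5, -0.9, 0.5]
finger_gap: 0.0854
grip_force: 0.0
```

Emit:
{"api": "jog_arm", "payload": {
  "moves": [
    {"fingers":0,"slide":[-16,-30,0],"angular":[0,0,0]},
    {"fingers":0,"slide":[-34,-64,0],"angular":[0,0,0]},
    {"fingers":0,"slide":[-52,-98,0],"angular":[0,0,0]},
    {"fingers":0,"slide":[-70,-132,0],"angular":[0,0,0]},
    {"fingers":0,"slide":[-88,-167,0],"angular":[0,0,0]},
    {"fingers":0,"slide":[-106,-201,0],"angular":[0,0,0]},
    {"fingers":0,"slide":[-124,-235,0],"angular":[0,0,0]},
    {"fingers":0,"slide":[-142,-268,0],"angular":[0,0,0]},
    {"fingers":0,"slide":[-149,-282,0],"angular":[0,0,0]},
    {"fingers":0,"slide":[-149,-282,0],"angular":[0,0,0]}
  ]
}}

```text
clock: 12.15
tcp_pos: [0.446, -0.019, 0.1605]
orientation: [-0.0, 1.0, 0.002, -0.001]
wrist_force: [-0.7, 0.0, 0.3]
finger_gap: 0.0854
grip_force: 0.0
```

```bash
python3 - <<'E'
from h import *
s,p=wrist();print(np.round(s["tcp_pos"],4),s["clock"])
img=p["color"].copy()
cv2.polylines(img,[hull(p,(.449,-.0224),[(.0265,.05)]).astype(np.int32)],True,(255,0,0),1)
cv2.polylines(img,[hull(p,(.6246,.1788),[(.05,.012)]).astype(np.int32)],True,(255,0,0),1)
cv2.polylines(img,[hull(p,(.6439,.014),[(.05,.012)]).astype(np.int32)],True,(255,0,0),1)
cv2.imwrite("pics/w5.png",img[:,:,::-1])
E
```

```text
[ 0.446  -0.019   0.1605] 12.15
```

View pics/w5.png

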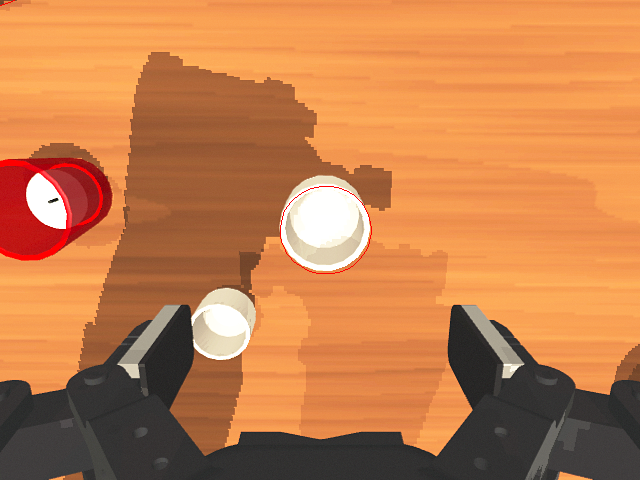

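The white cup's rim at (325,230) matches the prediction. The small white cup at (223,325) stays clear of the left finger by about 40 mm in x, and the votive at (50,205) is far off. I grip.

Emit:
{"api": "jog_arm", "payload": {
  "moves": [
    {"fingers":0,"slide":[0,0,30],"angular":[0,0,0]},
    {"fingers":0,"slide":[0,0,60],"angular":[0,0,0]},
    {"fingers":0,"slide":[0,0,90],"angular":[0,0,0]},
    {"fingers":0,"slide":[0,0,115],"angular":[0,0,0]},
    {"fingers":0,"slide":[0,0,130],"angular":[0,0,0]},
    {"fingers":0,"slide":[0,0,134],"angular":[0,0,0]},
    {"fingers":0,"slide":[0,0,134],"angular":[0,0,0]},
    {"fingers":0.25,"slide":[0,0,134],"angular":[0,0,0]},
    {"fingers":0.35,"slide":[0,0,134],"angular":[0,0,0]},
    {"fingers":0.5,"slide":[0,0,134],"angular":[0,0,0]}
  ]
}}

```text
clock: 13.03
tcp_pos: [0.45, -0.0224, 0.0277]
orientation: [0.0, 1.0, 0.0, 0.001]
wrist_force: [-2.3, -0.0, 11.8]
finger_gap: 0.0532
grip_force: 24.2
```

Emit:
{"api": "jog_arm", "payload": {
  "moves": [
    {"fingers":0.6,"slide":[0,0,0],"angular":[0,0,0]},
    {"fingers":0.6,"slide":[0,0,0],"angular":[0,0,0]},
    {"fingers":0.6,"slide":[0,0,0],"angular":[0,0,0]}
  ]
}}

```text
clock: 13.28
tcp_pos: [0.4499, -0.0224, 0.0278]
orientation: [0.001, 1.0, 0.0, 0.002]
wrist_force: [-0.8, -0.8, 6.2]
finger_gap: 0.0531
grip_force: 26.0
```

Emit:
{"api": "jog_arm", "payload": {
  "moves": [
    {"fingers":0.6,"slide":[0,0,-15],"angular":[0,0,0]},
    {"fingers":0.6,"slide":[0,0,-45],"angular":[0,0,0]},
    {"fingers":0.6,"slide":[0,0,-80],"angular":[0,0,0]},
    {"fingers":0.6,"slide":[15,-17,-105],"angular":[0,0,0]},
    {"fingers":0.6,"slide":[37,-42,-110],"angular":[0,0,0]},
    {"fingers":0.6,"slide":[61,-70,-110],"angular":[0,0,0]},
    {"fingers":0.6,"slide":[85,-97,-110],"angular":[0,0,0]},
    {"fingers":0.6,"slide":[109,-124,-110],"angular":[0,0,0]},
    {"fingers":0.6,"slide":[133,-152,-110],"angular":[0,0,0]},
    {"fingers":0.6,"slide":[157,-179,-110],"angular":[0,0,0]}
  ]
}}

```text
clock: 14.12
tcp_pos: [0.601, 0.1168, 0.1366]
orientation: [-0.011, 1.0, 0.026, 0.0]
wrist_force: [0.4, 0.1, 0.4]
finger_gap: 0.0528
grip_force: 26.9
```

Emit:
{"api": "jog_arm", "payload": {
  "moves": [
    {"fingers":0.6,"slide":[14,-17,0],"angular":[0,0,0]},
    {"fingers":0.6,"slide":[19,-22,0],"angular":[0,0,0]},
    {"fingers":0.6,"slide":[19,-22,15],"angular":[0,0,0]},
    {"fingers":0.6,"slide":[19,-22,40],"angular":[0,0,0]},
    {"fingers":0.6,"slide":[19,-22,65],"angular":[0,0,0]},
    {"fingers":0.6,"slide":[19,-22,82],"angular":[0,0,0]},
    {"fingers":0.6,"slide":[19,-22,90],"angular":[0,0,0]},
    {"fingers":0.6,"slide":[19,-22,90],"angular":[0,0,0]}
  ]
}}

```text
clock: 14.78
tcp_pos: [0.6159, 0.129, 0.0447]
orientation: [-0.015, 0.999, 0.033, -0.003]
wrist_force: [-0.3, 0.3, -0.1]
finger_gap: 0.053
grip_force: 26.9
```

```bash
python3 - <<'E'
from h import *
s,p=wrist();print(np.round(s["tcp_pos"],4),s["clock"],s["grip_force"])
img=p["color"].copy();x,y,z=s["tcp_pos"]
cv2.polylines(img,[hull(p,(.6246,.1788),[(.05,.012)]).astype(np.int32)],True,(255,0,0),1)
cv2.polylines(img,[hull(p,(x,y),[(.0265,z+.022)]).astype(np.int32)],True,(0,0,255),1)
cv2.imwrite("pics/w6.png",img[:,:,::-1])
E
```

```text
[0.6159 0.129  0.0447] 14.7833 26.857620924711227
```

View pics/w6.png

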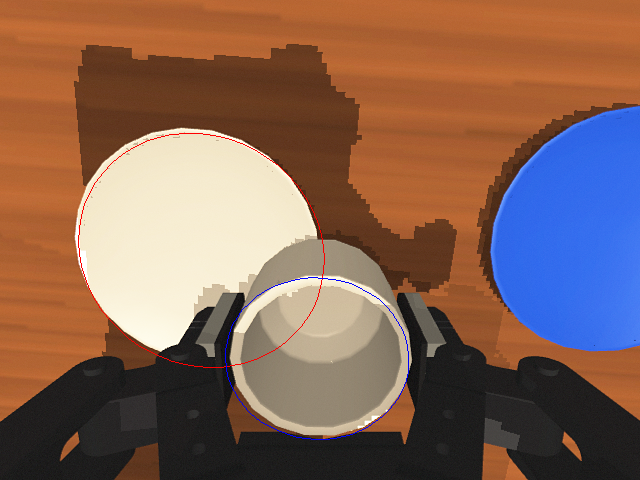

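The arm did not reach: it stopped 50 mm short in y, with the cup hovering clear. Likely a joint limit, so I check the joints.

```bash
python3 - <<'E'
from h import *
print(np.round(get_state()["joint_pos"],3))
E
```

```text
[ 0.065  0.537 -0.111  0.925  0.03   3.141]
```

Emit:
{"api": "jog_arm", "payload": {
  "moves": [
    {"fingers":0.6,"slide":[0,0,-20],"angular":[0,0,0]},
    {"fingers":0.6,"slide":[0,0,-50],"angular":[0,0,0]},
    {"fingers":0.6,"slide":[0,0,-75],"angular":[0,0,0]},
    {"fingers":0.6,"slide":[0,0,-75],"angular":[0,0,0]}
  ]
}}

```text
clock: 15.17
tcp_pos: [0.6227, 0.1272, 0.1299]
orientation: [-0.015, 0.999, 0.033, 0.005]
wrist_force: [0.9, 0.0, 0.6]
finger_gap: 0.0531
grip_force: 26.9
```

J6 is at its limit (3.14). I turn the tool by −60° about its z, which brings J6 down for the remaining two places.

Emit:
{"api": "jog_arm", "payload": {
  "moves": [
    {"fingers":0.6,"slide":[0,0,0],"angular":[0,0,-7]},
    {"fingers":0.6,"slide":[0,0,0],"angular":[0,0,-14]},
    {"fingers":0.6,"slide":[0,0,0],"angular":[0,0,-21]},
    {"fingers":0.6,"slide":[0,0,0],"angular":[0,0,-28]},
    {"fingers":0.6,"slide":[0,0,0],"angular":[0,0,-35]},
    {"fingers":0.6,"slide":[0,0,0],"angular":[0,0,-42]},
    {"fingers":0.6,"slide":[0,0,0],"angular":[0,0,-49]},
    {"fingers":0.6,"slide":[0,0,0],"angular":[0,0,-56]},
    {"fingers":0.6,"slide":[0,0,0],"angular":[0,0,-60]},
    {"fingers":0.6,"slide":[0,0,0],"angular":[0,0,-60]}
  ]
}}

```text
clock: 16.0
tcp_pos: [0.6189, 0.1271, 0.1232]
orientation: [-0.013, 0.848, 0.529, 0.008]
wrist_force: [-0.1, 0.5, -0.9]
finger_gap: 0.0531
grip_force: 26.9
```

```bash
cat >> h.py <<'E'
def delta(t):
    s=get_state();q=s["orientation"];R=Rotation.from_quat([*q[1:],q[0]])
    print("joints",np.round(s["joint_pos"],3),"tcp",np.round(s["tcp_pos"],4),"Rx,Rz",np.round(R.as_matrix()[:,0],3),np.round(R.as_matrix()[:,2],3))
    print("slide mm",np.round(R.inv().apply(np.array(t)-s["tcp_pos"])*1000,1),"level turn deg",np.round(np.degrees(np.cross([0,0,1],R.inv().apply([0,0,-1]))),2))
E
python3 -c "
from h import *
delta((.6246,.1788,.13))"
```

```text
joints [ 0.062  0.474 -0.011  1.084  0.03   2.088] tcp [0.6189 0.1271 0.1232] Rx,Rz [0.44  0.898 0.027] [-0.    0.03 -1.  ]
slide mm [ 49.1 -17.7  -5.2] level turn deg [-0.77 -1.54  0.  ]
```

Emit:
{"api": "jog_arm", "payload": {
  "moves": [
    {"fingers":0.6,"slide":[16,-6,-5],"angular":[-0.3,-0.6,0]},
    {"fingers":0.6,"slide":[36,-13,-5],"angular":[-0.6,-1.2,0]},
    {"fingers":0.6,"slide":[49,-18,-5],"angular":[-0.8,-1.5,0]},
    {"fingers":0.6,"slide":[49,-18,-5],"angular":[-0.8,-1.5,0]},
    {"fingers":0.6,"slide":[49,-18,-5],"angular":[-0.8,-1.5,0]}
  ]
}}

```text
clock: 16.42
tcp_pos: [0.6238, 0.1798, 0.1286]
orientation: [-0.0, 0.849, 0.529, -0.0]
wrist_force: [0.5, 0.5, -0.3]
finger_gap: 0.0526
grip_force: 26.9
```

```bash
python3 -c "
from h import *
delta((.6246,.1788,.046))"
```

```text
joints [0.157 0.507 0.057 1.121 0.    2.184] tcp [0.6238 0.1798 0.1286] Rx,Rz [ 0.441  0.898 -0.   ] [-0.001  0.    -1.   ]
slide mm [-0.5  1.3 82.6] level turn deg [-0.06  0.02  0.  ]
```

Emit:
{"api": "jog_arm", "payload": {
  "moves": [
    {"fingers":0.6,"slide":[1,0,25],"angular":[0,0,0]},
    {"fingers":0.6,"slide":[1,0,50],"angular":[0,0,0]},
    {"fingers":0.6,"slide":[1,0,70],"angular":[0,0,0]},
    {"fingers":0.6,"slide":[1,0,80],"angular":[0,0,0]},
    {"fingers":0.6,"slide":[1,0,85],"angular":[0,0,0]},
    {"fingers":0.6,"slide":[1,0,89],"angular":[0,0,0]},
    {"fingers":0.6,"slide":[1,0,91],"angular":[0,0,0]},
    {"fingers":0.6,"slide":[1,0,91],"angular":[0,0,0]},
    {"fingers":0.6,"slide":[1,0,91],"angular":[0,0,0]}
  ]
}}

```text
clock: 17.17
tcp_pos: [0.6249, 0.1798, 0.0384]
orientation: [-0.0, 0.849, 0.528, 0.0]
wrist_force: [-0.3, -0.5, -0.5]
finger_gap: 0.0533
grip_force: 26.9
```

```bash
python3 - <<'E'
from h import *
delta((.6246,.1798,.034))
s,p=wrist()
img=p["color"].copy();x,y,z=s["tcp_pos"]
cv2.polylines(img,[hull(p,(.6246,.1788),[(.05,.012)]).astype(np.int32)],True,(255,0,0),1)
cv2.polylines(img,[hull(p,(x,y),[(.0265,z+.022)]).astype(np.int32)],True,(0,0,255),1)
cv2.imwrite("pics/w7.png",img[:,:,::-1])
E
```

```text
joints [ 1.570e-01  5.780e-01 -6.100e-02  9.320e-01  1.000e-03  2.185e+00] tcp [0.6249 0.1798 0.0384] Rx,Rz [0.442 0.897 0.001] [ 0.     0.001 -1.   ]
slide mm [-0.2 -0.3  4.4] level turn deg [-0.   -0.04  0.  ]
```

View pics/w7.png

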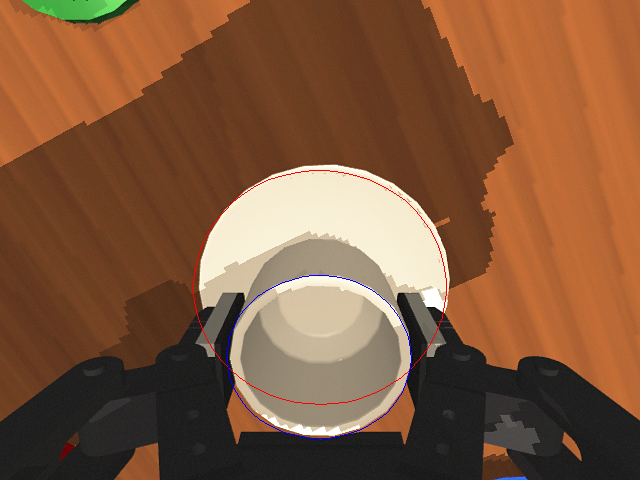

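The saucer lies about 4 px right of and 5 px beyond the prediction, roughly 2 mm. I nudge x +1, y +1 while lowering the last 5 mm.

Emit:
{"api": "jog_arm", "payload": {
  "moves": [
    {"fingers":0.6,"slide":[1,1,2],"angular":[0,0,0]},
    {"fingers":0.6,"slide":[1,1,3.5],"angular":[0,0,0]},
    {"fingers":0.6,"slide":[1,1,4.5],"angular":[0,0,0]},
    {"fingers":0.6,"slide":[1,1,5],"angular":[0,0,0]},
    {"fingers":0.6,"slide":[1,1,5],"angular":[0,0,0]}
  ]
}}

```text
clock: 17.63
tcp_pos: [0.626, 0.1804, 0.0338]
orientation: [-0.0, 0.849, 0.529, 0.0]
wrist_force: [-2.2, 0.1, 6.9]
finger_gap: 0.0532
grip_force: 27.4
```

Emit:
{"api": "jog_arm", "payload": {
  "moves": [
    {"fingers":0.35,"slide":[0,0,0],"angular":[0,0,0]},
    {"fingers":0.28,"slide":[0,0,0],"angular":[0,0,0]},
    {"fingers":0.2,"slide":[0,0,0],"angular":[0,0,0]},
    {"fingers":0.1,"slide":[0,0,0],"angular":[0,0,0]},
    {"fingers":0.0,"slide":[0,0,-2],"angular":[0,0,0]},
    {"fingers":0.0,"slide":[0,0,-15],"angular":[0,0,0]},
    {"fingers":0.0,"slide":[0,0,-40],"angular":[0,0,0]},
    {"fingers":0.0,"slide":[0,0,-75],"angular":[0,0,0]},
    {"fingers":0.0,"slide":[0,0,-110],"angular":[0,0,0]},
    {"fingers":0.0,"slide":[0,0,-127],"angular":[0,0,0]}
  ]
}}

```text
clock: 18.47
tcp_pos: [0.6273, 0.1805, 0.1641]
orientation: [0.0, 0.849, 0.529, 0.002]
wrist_force: [0.5, -0.9, 0.8]
finger_gap: 0.0853
grip_force: 0.0
```

```bash
python3 -c "
from h import *
delta((.443,.335,.16))"
```

```text
joints [1.570e-01 4.910e-01 1.190e-01 1.195e+00 1.000e-03 2.185e+00] tcp [0.6273 0.1805 0.1641] Rx,Rz [0.441 0.897 0.003] [ 0.004  0.001 -1.   ]
slide mm [  57.3 -233.6    3.5] level turn deg [ 0.17 -0.16  0.  ]
```

Emit:
{"api": "jog_arm", "payload": {
  "moves": [
    {"fingers":0,"slide":[7,-28,0],"angular":[0,0,0]},
    {"fingers":0,"slide":[15,-60,0],"angular":[0,0,0]},
    {"fingers":0,"slide":[23,-93,0],"angular":[0,0,0]},
    {"fingers":0,"slide":[31,-126,0],"angular":[0,0,0]},
    {"fingers":0,"slide":[39,-159,0],"angular":[0,0,0]},
    {"fingers":0,"slide":[47,-192,0],"angular":[0,0,0]},
    {"fingers":0,"slide":[54,-220,0],"angular":[0,0,0]},
    {"fingers":0,"slide":[57,-233,0],"angular":[0,0,0]},
    {"fingers":0,"slide":[57,-233,0],"angular":[0,0,0]},
    {"fingers":0,"slide":[57,-233,0],"angular":[0,0,0]}
  ]
}}

```text
clock: 19.3
tcp_pos: [0.4417, 0.3346, 0.1598]
orientation: [-0.0, 0.849, 0.529, -0.0]
wrist_force: [0.2, -0.3, -0.2]
finger_gap: 0.0852
grip_force: 0.0
```

```bash
python3 - <<'E'
from h import *
delta((.443,.335,.026))
s,p=wrist()
img=p["color"].copy()
cv2.polylines(img,[hull(p,(.443,.335),[(.0265,.05)]).astype(np.int32)],True,(255,0,0),1)
cv2.imwrite("pics/w8.png",img[:,:,::-1])
E
```

```text
joints [ 5.030e-01  3.110e-01 -1.620e-01  1.098e+00  1.000e-03  2.530e+00] tcp [0.4417 0.3346 0.1598] Rx,Rz [ 0.44   0.898 -0.   ] [-0.001  0.    -1.   ]
slide mm [  1.    1.  133.8] level turn deg [-0.04  0.01  0.  ]
```

View pics/w8.png

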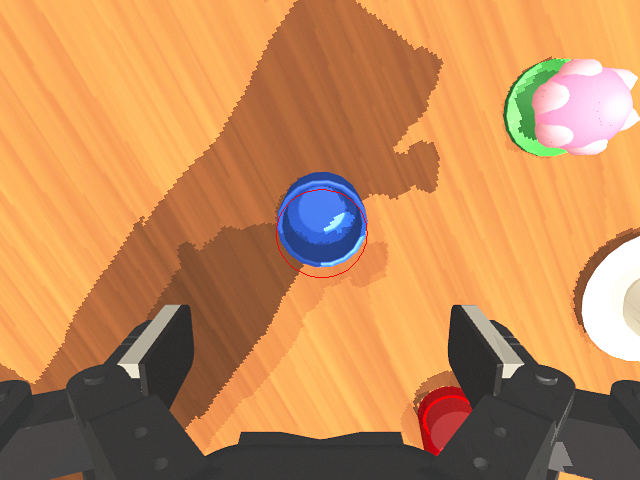

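The blue rim at (322,225) sits 9 px beyond the prediction, about 5 mm along tool x. The lotus (590,105) and votive (445,420) are well clear of the fingers. I correct by x +6, y +1 and go down.

Emit:
{"api": "jog_arm", "payload": {
  "moves": [
    {"fingers":0,"slide":[6,1,30],"angular":[0,0,0]},
    {"fingers":0,"slide":[6,1,60],"angular":[0,0,0]},
    {"fingers":0,"slide":[6,1,90],"angular":[0,0,0]},
    {"fingers":0,"slide":[6,1,115],"angular":[0,0,0]},
    {"fingers":0,"slide":[6,1,130],"angular":[0,0,0]},
    {"fingers":0,"slide":[6,1,134],"angular":[0,0,0]},
    {"fingers":0,"slide":[6,1,134],"angular":[0,0,0]},
    {"fingers":0.25,"slide":[6,1,134],"angular":[0,0,0]},
    {"fingers":0.35,"slide":[6,1,134],"angular":[0,0,0]},
    {"fingers":0.5,"slide":[6,1,134],"angular":[0,0,0]}
  ]
}}

```text
clock: 20.18
tcp_pos: [0.4464, 0.3397, 0.0273]
orientation: [-0.001, 0.849, 0.528, 0.001]
wrist_force: [-1.4, -1.7, 13.1]
finger_gap: 0.0526
grip_force: 23.2
```

Emit:
{"api": "jog_arm", "payload": {
  "moves": [
    {"fingers":0.6,"slide":[0,0,0],"angular":[0,0,0]},
    {"fingers":0.6,"slide":[0,0,0],"angular":[0,0,0]},
    {"fingers":0.6,"slide":[0,0,0],"angular":[0,0,0]}
  ]
}}

```text
clock: 20.43
tcp_pos: [0.4464, 0.3397, 0.0274]
orientation: [-0.0, 0.849, 0.528, 0.001]
wrist_force: [-0.0, -1.2, 6.6]
finger_gap: 0.0527
grip_force: 26.5
```

Emit:
{"api": "jog_arm", "payload": {
  "moves": [
    {"fingers":0.6,"slide":[0,0,-15],"angular":[0,0,0]},
    {"fingers":0.6,"slide":[0,0,-45],"angular":[0,0,0]},
    {"fingers":0.6,"slide":[0,0,-80],"angular":[0,0,0]},
    {"fingers":0.6,"slide":[0,0,-115],"angular":[0,0,0]},
    {"fingers":0.6,"slide":[0,0,-130],"angular":[0,0,0]},
    {"fingers":0.6,"slide":[0,0,-134],"angular":[0,0,0]},
    {"fingers":0.6,"slide":[0,0,-134],"angular":[0,0,0]}
  ]
}}

```text
clock: 21.02
tcp_pos: [0.446, 0.3397, 0.161]
orientation: [-0.001, 0.849, 0.529, 0.001]
wrist_force: [-0.4, 0.3, -0.9]
finger_gap: 0.0525
grip_force: 26.8
```

```bash
python3 -c "
from h import *
delta((.6439,.014,.16))"
```

```text
joints [ 5.070e-01  3.200e-01 -1.460e-01  1.102e+00  1.000e-03  2.535e+00] tcp [0.446  0.3397 0.161 ] Rx,Rz [0.441 0.897 0.002] [ 0.001  0.002 -1.   ]
slide mm [-204.9  321.3    0.6] level turn deg [ 0.01 -0.13  0.  ]
```

Emit:
{"api": "jog_arm", "payload": {
  "moves": [
    {"fingers":0.6,"slide":[-10,16,0],"angular":[0,0,0]},
    {"fingers":0.6,"slide":[-28,44,0],"angular":[0,0,0]},
    {"fingers":0.6,"slide":[-47,74,0],"angular":[0,0,0]},
    {"fingers":0.6,"slide":[-66,104,0],"angular":[0,0,0]},
    {"fingers":0.6,"slide":[-85,134,0],"angular":[0,0,0]},
    {"fingers":0.6,"slide":[-104,164,0],"angular":[0,0,0]},
    {"fingers":0.6,"slide":[-123,194,0],"angular":[0,0,0]},
    {"fingers":0.6,"slide":[-142,223,0],"angular":[0,0,0]},
    {"fingers":0.6,"slide":[-161,253,0],"angular":[0,0,0]},
    {"fingers":0.6,"slide":[-180,283,0],"angular":[0,0,0]}
  ]
}}

```text
clock: 21.85
tcp_pos: [0.6189, 0.0512, 0.1564]
orientation: [-0.002, 0.849, 0.528, -0.002]
wrist_force: [0.2, 0.4, -1.7]
finger_gap: 0.0526
grip_force: 26.8
```

Emit:
{"api": "jog_arm", "payload": {
  "moves": [
    {"fingers":0.6,"slide":[-14,22,0],"angular":[0,0,0]},
    {"fingers":0.6,"slide":[-22,34,0],"angular":[0,0,0]},
    {"fingers":0.6,"slide":[-25,38,0],"angular":[0,0,0]},
    {"fingers":0.6,"slide":[-25,38,20],"angular":[0,0,0]},
    {"fingers":0.6,"slide":[-25,38,50],"angular":[0,0,0]},
    {"fingers":0.6,"slide":[-25,38,80],"angular":[0,0,0]},
    {"fingers":0.6,"slide":[-25,38,105],"angular":[0,0,0]},
    {"fingers":0.6,"slide":[-25,38,117],"angular":[0,0,0]},
    {"fingers":0.6,"slide":[-25,38,119],"angular":[0,0,0]},
    {"fingers":0.6,"slide":[-25,38,119],"angular":[0,0,0]}
  ]
}}

```text
clock: 22.68
tcp_pos: [0.6415, 0.0146, 0.0394]
orientation: [-0.001, 0.849, 0.529, -0.002]
wrist_force: [-0.4, 0.6, -1.1]
finger_gap: 0.0527
grip_force: 26.8
```

```bash
python3 - <<'E'
from h import *
delta((.6439,.014,.033))
s,p=wrist()
img=p["color"].copy();x,y,z=s["tcp_pos"]
cv2.polylines(img,[hull(p,(.6439,.014),[(.05,.012)]).astype(np.int32)],True,(255,0,0),1)
cv2.polylines(img,[hull(p,(x,y),[(.0265,z+.022)]).astype(np.int32)],True,(255,255,255),1)
cv2.imwrite("pics/w9.png",img[:,:,::-1])
E
```

```text
joints [-0.102  0.565 -0.08   0.93   0.     1.924] tcp [0.6415 0.0146 0.0394] Rx,Rz [ 0.44   0.898 -0.001] [-0.004  0.001 -1.   ]
slide mm [0.5 2.5 6.4] level turn deg [-0.23  0.06  0.  ]
```

View pics/w9.png

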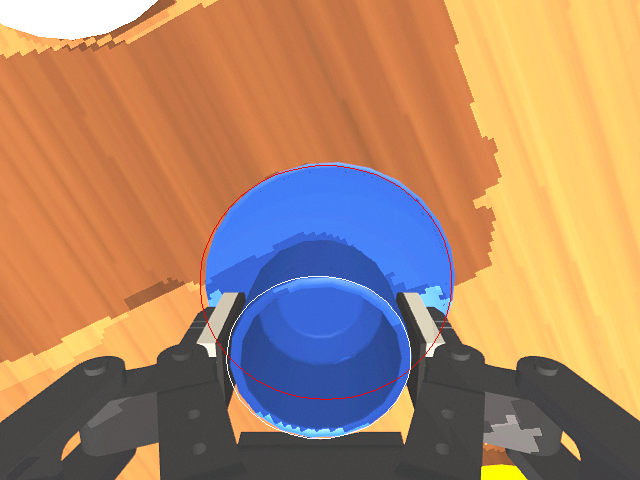

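The blue saucer matches in place and the cup is about 3 mm left of centre (the arm is still settling). I nudge y +2 and x +1 while lowering 8 mm.

Emit:
{"api": "jog_arm", "payload": {
  "moves": [
    {"fingers":0.6,"slide":[1,2,1],"angular":[0,0,0]},
    {"fingers":0.6,"slide":[1,2,3],"angular":[0,0,0]},
    {"fingers":0.6,"slide":[1,2,5],"angular":[0,0,0]},
    {"fingers":0.6,"slide":[1,2,6],"angular":[0,0,0]},
    {"fingers":0.6,"slide":[1,2,7],"angular":[0,0,0]},
    {"fingers":0.6,"slide":[1,2,7],"angular":[0,0,0]}
  ]
}}

```text
clock: 23.23
tcp_pos: [0.645, 0.0135, 0.0334]
orientation: [-0.0, 0.849, 0.528, -0.0]
wrist_force: [-0.7, 0.2, 1.2]
finger_gap: 0.053
grip_force: 26.9
```

Emit:
{"api": "jog_arm", "payload": {
  "moves": [
    {"fingers":0.6,"slide":[0,0,0.5],"angular":[0,0,0]},
    {"fingers":0.6,"slide":[0,0,0.5],"angular":[0,0,0]},
    {"fingers":0.35,"slide":[0,0,0.5],"angular":[0,0,0]},
    {"fingers":0.28,"slide":[0,0,0.5],"angular":[0,0,0]},
    {"fingers":0.2,"slide":[0,0,0.5],"angular":[0,0,0]},
    {"fingers":0.1,"slide":[0,0,0],"angular":[0,0,0]},
    {"fingers":0.0,"slide":[0,0,-2],"angular":[0,0,0]},
    {"fingers":0.0,"slide":[0,0,-15],"angular":[0,0,0]},
    {"fingers":0.0,"slide":[0,0,-40],"angular":[0,0,0]},
    {"fingers":0.0,"slide":[0,0,-75],"angular":[0,0,0]}
  ]
}}

```text
clock: 24.07
tcp_pos: [0.6426, 0.0138, 0.1058]
orientation: [-0.003, 0.849, 0.528, -0.003]
wrist_force: [0.0, 0.1, -1.2]
finger_gap: 0.0857
grip_force: 0.0
```

Emit:
{"api": "jog_arm", "payload": {
  "moves": [
    {"fingers":0,"slide":[0,0,-35],"angular":[0,0,0]},
    {"fingers":0,"slide":[-20,-10,-60],"angular":[0,0,0]},
    {"fingers":0,"slide":[-40,-30,-80],"angular":[0,0,0]},
    {"fingers":0,"slide":[-60,-60,-90],"angular":[0,0,0]},
    {"fingers":0,"slide":[-75,-95,-100],"angular":[0,0,0]},
    {"fingers":0,"slide":[-90,-130,-100],"angular":[0,0,0]},
    {"fingers":0,"slide":[-105,-165,-100],"angular":[0,0,0]},
    {"fingers":0,"slide":[-120,-200,-100],"angular":[0,0,0]},
    {"fingers":0,"slide":[-130,-220,-100],"angular":[0,0,0]},
    {"fingers":0,"slide":[-130,-220,-100],"angular":[0,0,0]}
  ]
}}

```text
clock: 24.9
tcp_pos: [0.3854, -0.0052, 0.2086]
orientation: [-0.001, 0.849, 0.528, -0.002]
wrist_force: [-0.6, 0.4, -0.1]
finger_gap: 0.0854
grip_force: 0.0
```

```bash
python3 - <<'E'
from h import *
print(np.round(get_state()["tcp_pos"],3))
p=read_camera("top");a=p["color"].copy()
for xy in((.6246,.1788),(.6439,.014),(.6536,-.1417),(.5984,-.3039)):
    cv2.polylines(a,[hull(p,xy,[(.05,.012)]).astype(np.int32)],True,(255,0,0),1)
    cv2.polylines(a,[hull(p,xy,[(.0265,.056)]).astype(np.int32)],True,(255,0,255),1)
cv2.imwrite("pics/top1.png",cv2.resize(a[80:300,100:540,::-1],None,fx=1.8,fy=1.8,interpolation=cv2.INTER_NEAREST))
E
```

```text
[ 0.385 -0.005  0.209]
```

View pics/top1.png

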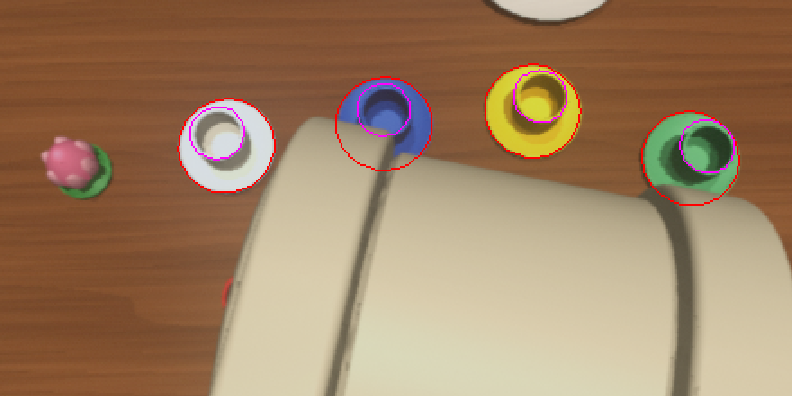

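All four cups stand upright at the centres of their saucers, with rims on the magenta predictions, and the saucers are on their starting outlines. The lotus stands unmoved and the arm touches nothing.

```bash
python3 -c "
from workcell import *
print(hand_in())"
```

```text
the job is handed in; nothing more can be done
None
```

I put all four cups upright in the middle of their matching saucers and handed the job in at about 25 s of the 109 s limit; the hand-in returned no verdict. The final picture shows the saucers on their starting outlines and the lotus still standing; the arm hid most of the votive glass, but it never came near it.

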